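# Lay out the edge-finishing station

### The job

Lay out the edge-finishing station round the wooden work board: lift the round wooden dowel out of its plywood cradle without dropping it and lay it centrally in the two notched rests along the board's far edge, set the flat wax tin inside the ring on the board in front of it, and stand the pale thread spool upright on the middle of the tin. Stand the glue pot on the desk about 2 cm clear of the board's left edge, level with the board's middle, and never let it tip over. Lay the sanding block flat on the desk to the right of the board, midway between the board's right edge and the bit stand and level with the board's middle, touching neither, with its long sides parallel to the board's right edge; left, right and far are as seen from the robot.

Things in the scene. Friction and masses are not known exactly. Their poses are not given: they have to be found in the camera images.
- dowel: Loose plain round wooden dowel, 20 mm diameter, 130 mm long, small turned grooves near both ends, about 40 g. Starts lying in the cradle. Origin at its centre, x axis along its length (it may roll about x).
- cradle: Fixed plywood cradle that holds the dowel at the start: base plate 70 (x) x 120 (y) x 8 mm thick with two open V rests at y = +42 and -42 mm, each 14 mm wide along y and about 44 mm over the V along x, tops 38 mm over the desk. The dowel lies along the cradle's y axis with its axis 32 mm above the desk; between the rests its middle is free for 70 mm. Origin at the centre of the underside.
- board: Fixed wooden work board, 130 (x) x 140 (y) x 12 mm thick. Origin at the centre of the underside, x axis pointing to its far edge (away from the robot), y axis to the left. Two V rests like the cradle's stand along the far edge at x = +45 mm, y = +42 and -42 mm; a dowel seated in them lies along y, its axis at x = +45 mm, 36 mm above the desk (24 mm over the board). A dark ring of 72 mm diameter is inlaid flush in the board, centred at x = -20 mm, y = 0: the wax tin's place.
- wax_tin: Loose flat round closed tin, green lid, 63 mm diameter, 21 mm high, flat on top. Origin at the centre of the underside, z up.
- spool: Loose white-flanged spool of pale thread (the dark spools far back by the drawers are not meant), 35 mm diameter, 44 mm high, standing upright. Origin at the centre of the underside, z up.
- glue_pot: Loose round closed pot with a blue screw lid, 47 mm diameter at most, 70 mm high, standing upright. Origin at the centre of the underside, z up.
- sanding_block: Loose brown sanding block lying flat, 35 (its x) x 55 (its y) x 22 mm high. Origin at the centre of the underside.
- bit_stand: Fixed wooden block with six upright metal bits in a row, 36 (its x) x 75 (its y) mm, 71 mm high. Origin at the centre of the underside. It stands right of the board; its +x axis points towards the board, and its left face is 90 to 120 mm from the board's right edge. A thin fixed green cutting mat (2 mm thick) on the desk at the right may reach under this stand and under the sanding block's place; the block may lie on it or across its edge.

How it is judged:
At the end, for the whole second after the job is handed in: Dowel in both rests, centred to 14 mm; tin flat within 14 mm of the ring's centre; spool upright within 13 mm of the tin's centre; pot upright 5-35 mm left of the board, level to 20 mm; block flat, 12 mm or more clear of board and stand, level to 22 mm, parallel to 0.22 rad; all released, at rest (x of dowel in the frame of board between 0.039 and 0.051 m and y of dowel in the frame of board between -0.014 and 0.014 m and z of dowel in the frame of board between 0.03 and 0.041 m and angle between the x axis of dowel and the y axis of board, either way round below 0.1 rad and x of wax_tin in the frame of board between -0.034 and -0.006 m and y of wax_tin in the frame of board between -0.014 and 0.014 m and z of wax_tin in the frame of board between 0.008 and 0.016 m and angle between each of wax_tin, spool, glue_pot's own z axis and vertical below 0.1 rad and horizontal distance between spool and wax_tin below 0.013 m and z of spool in the frame of wax_tin between 0.016 and 0.026 m and y of glue_pot in the frame of board between 0.0985 and 0.1285 m and x of glue_pot in the frame of board between -0.02 and 0.02 m and height (world z) of each of glue_pot, sanding_block below 0.006 m and y of sanding_block in the frame of board below -0.0995 m and x of sanding_block in the frame of bit_stand above 0.0475 m and x of sanding_block in the frame of board between -0.022 and 0.022 m and angle between sanding_block's own z axis and vertical below 0.2 rad and angle between the y axis of sanding_block and the x axis of board, either way round below 0.22 rad and linear speed of each of dowel, wax_tin, spool, glue_pot, sanding_block below 0.02 m/s); the robot touches nothing.
It fails at once if the dowel is dropped onto the desk (height (world z) of dowel below 0.016 m).
It fails at once if the glue pot tips over (angle between glue_pot's own z axis and vertical above 0.7 rad).
It also fails if it takes over 136 s, if anything falls off the work surface, if the arm or the gripper's body presses on something with over 40 N, if the wrist force passes 120 N, or if a joint passes its speed limit or range.

### The arm

A 7-joint arm with a two-finger parallel gripper is mounted at the origin on a cart in front of the work surface, level with it; the furniture and walls round the work are solid. World frame = base frame: x ahead of the robot, y to its left, z up, the work surface at z = 0. Lengths are in m, angles in rad, forces in N, time in s.
With the tool pointing down it reaches from about 0.4 to 0.85 m from the base axis. Payload 10.4 kg.
Tool frame: the origin (TCP) lies at the very end of the fingers, on their centre line; the grasp point (between the pads) lies 19 mm behind it; z points along the fingers, y is the direction in which the jaws open and shut (so a half turn about z gives the same grasp; the last joint's range is limited). The gripper opens to 87 mm and grips with 3 to 60 N. Pads are 19 mm wide; open, the fingers measure 117 mm over their backs; the gripper's body (75 mm by 190 mm) begins 51 mm behind the grasp point.
Start: joints at [-1.13, 0.332, -0.065, 1.46, 0.022, 1.35, -0.088], TCP at [0.28, 0.559, 0.223] pointing down, gripper open.
Joint ranges: [-2.6, 2.6], [-0.5, 2.12], [-1.47, 1.34], [0.16, 2.42], [-1.27, 4.41], [0.06, 2.06], [-2.6, 2.6]. Speed limits (rad/s): [2.22, 2.22, 2.79, 2.79, 3.14, 3.14, 3.14].

### API

Orientations are given as a unit quaternion [x, y, z, w].
In Python, from bench import read_state, imaging, r gives the robot as it stands. The module is installed in compiled form; this text tells all that it offers.
- The arm moves only by the tool move_arm, never from a script. Its argument "series" is a list of rows, each a list of 4 numbers: the shift along the tool's x, y, z in m, then the turn about the tool's z in rad. In form: [[x, y, z, roll], ...]. A call has 1 to 20 rows; each row is the pose to reach, as a shift and turn from the pose commanded when the call began, along the tool's axes at that moment; what a row does not reach only later rows make up. A row lasts 1/10 s, in which the tool goes at most 50 mm and 8.59 degrees, less where a joint would pass 70% of its speed; a pose out of reach is approached as far as the arm can. A call with a gripper value outside its range is refused whole. "claw" is the gripper's target within -1 to 1 (fully open at 1, half-way at 0, shut at -1), set as the call begins (left out, the last holds). The fingers move at their own pace and stop on an object; "newtons" is the grip in N (left out, the last holds). Time passes only in rows, so rows that repeat a pose let the fingers close. It gives the time, the measured TCP pose, the force and the opening at its end, in the units of the state.
- read_state(): the state, without advancing time (a new reading comes with each control period).
- imaging.camera(name): name is "scene" or "top"; returns (picture, depth): 384x512x3 uint8, red, green, blue; 384x512 float32, m along the optical axis (not along the pixel's ray), 0 where there is no reading.
- imaging.get_calibration(name): a dict with "camera_matrix" (3x3 intrinsics, pixels), "R" (3x3) and "t" (3): a world point X has camera coordinates R X + t. Camera axes: x right, y down, z forward; pixel columns grow to the right and rows downward; lengths in m; the calibration is good to about 2 mm. A picture is of the moment at which its call begins. get_calibration takes no time and is no camera call.
- r.close_job(): hands the job in, once; it reports no verdict.
The state is a dict: "time": time; "joint_positions": joint angles; "joint_vel": joint speeds; "joint_torque": joint torques, N m; "ee_pos": TCP position; "eef_rot": TCP orientation; "ft_force": force on the tool from outside, world axes, zero at the start; "torque": the same for the moment, N m; "width": finger opening in m.
Only numpy, scipy, OpenCV 4.12 (cv2) and the standard library are available. Lean on these libraries where they do the work, as an engineer would, in place of code of your own. Each camera call takes 0.05 s, during which the arm holds its last target.

## Working session

There is one attempt and no reset: what is moved stays moved. The work goes in short steps, Python scripts to look and compute and a tool call to move; the robot and the scene stay as the last step left them, time stands still between calls to the robot, and variables do not carry over. Pictures are saved under pics/ and viewed, and the job is handed in when it is done.

Besides the shell and the picture viewer there is one more tool, called as name([rows], argument=value, ...), one row to a line, values as JSON. move_arm: Moves the arm, as the interface text tells. Its arguments: {"type":"object","properties":{"series":{"type":"array","items":{"type":"array","items":{"type":"number"}}},"claw":{"type":"number"},"newtons":{"type":"number"}},"required":["series"]}

```bash
mkdir -p pics; ls
python3 - <<'E'
from bench import read_state, imaging, r
import cv2,numpy as np
s=read_state()
for k in s: print(k,np.round(s[k],4))
for n in("scene","top"):
    p,d=imaging.camera(n); np.savez(f"pics/{n}0.npz",p=p,d=d)
    cv2.imwrite(f"pics/{n}0.png",cv2.resize(p[:,:,::-1],(800,600),interpolation=cv2.INTER_CUBIC))
    c=imaging.get_calibration(n); print(n,c)
E
```

```text
pics
time 0.0
joint_positions [-1.1296  0.3329 -0.0647  1.461   0.0216  1.3499 -0.0885]
joint_vel [-0.0002  0.0001 -0.0006  0.0001  0.0016  0.0015 -0.0011]
joint_torque [-1.00000e-04 -6.23260e+01  2.47000e-02 -3.89897e+01 -6.13000e-02
  3.98000e-02  2.00000e-04]
ee_pos [0.2794 0.5586 0.2217]
eef_rot [ 2.298e-01  9.732e-01 -7.000e-04 -1.000e-04]
ft_force [-0.518   0.7678 -0.3598]
torque [-0.0487 -0.0614 -0.0066]
width 0.087
scene {'camera_matrix': array([[351.2398238 ,   0.        , 257.99387092],
       [  0.        , 351.2398238 , 193.16327389],
       [  0.        ,   0.        ,   1.        ]]), 'R': array([[ 0.69596215, -0.71803052,  0.00829784],
       [-0.30390238, -0.30499245, -0.90256465],
       [ 0.65059975,  0.6256291 , -0.43047439]]), 't': array([-0.377081  ,  0.224627  ,  0.67426324])}
top {'camera_matrix': array([[473.6816263 ,   0.        , 250.56654735],
       [  0.        , 473.6816263 , 186.82151988],
       [  0.        ,   0.        ,   1.        ]]), 'R': array([[-0.02640563, -0.9995312 ,  0.01549561],
       [-0.99563867,  0.02490899, -0.08990649],
       [ 0.08947836, -0.01780206, -0.99582966]]), 't': array([-0.00216496,  0.52662275,  1.2339655 ])}
```

View pics/scene0.png

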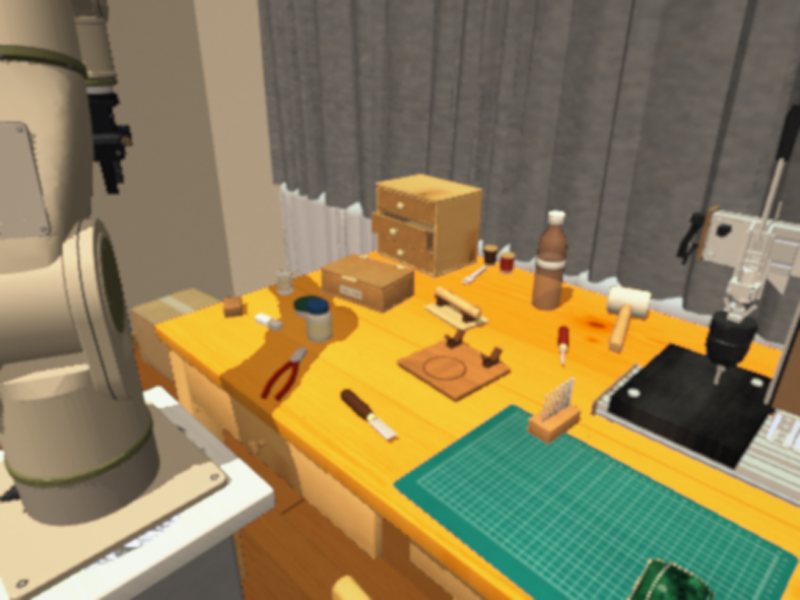

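View pics/top0.png

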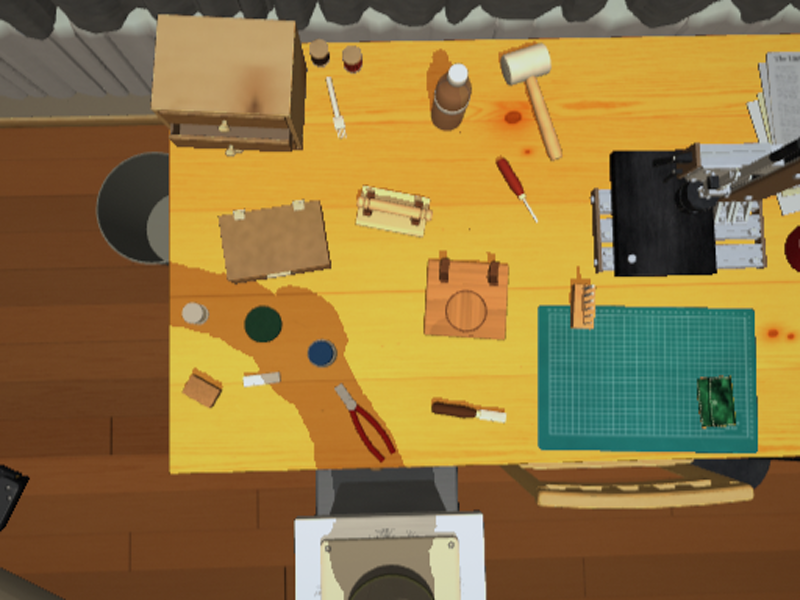

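The top view shows the spool at (194,313), tin (263,324), pot (321,353), block (202,389), cradle with dowel (394,211), board (467,299) and bit stand (583,304), in 800x600 pixels. Next I measure each one.

```bash
cat > h.py <<'E'
import numpy as np,cv2
from bench import imaging, read_state
def ray(n,uv,z):
    c=imaging.get_calibration(n);K,R,t=c["camera_matrix"],c["R"],c["t"]
    uv=np.atleast_2d(uv).astype(float)
    d=(R.T@np.linalg.inv(K)@np.c_[uv,np.ones(len(uv))].T).T; o=-R.T@t
    return o+d*((z-o[2])/d[:,2])[:,None]
def proj(n,X):
    c=imaging.get_calibration(n);X=np.atleast_2d(X)
    p=(c["camera_matrix"]@(c["R"]@X.T+c["t"][:,None])).T; return p[:,:2]/p[:,2:]
def cloud(n,d):
    c=imaging.get_calibration(n);K,R,t=c["camera_matrix"],c["R"],c["t"]
    v,u=np.mgrid[:d.shape[0],:d.shape[1]]
    P=np.stack([(u-K[0,2])/K[0,0]*d,(v-K[1,2])/K[1,1]*d,d],-1)-t
    return P@R
E
python3 - <<'E'
import numpy as np,cv2
from h import *
f=np.load("pics/top0.npz");p,d=f["p"],f["d"]
P=cloud("top",d);z=P[...,2]
hsv=cv2.cvtColor(p,cv2.COLOR_RGB2HSV)
for nm,(x,y) in dict(spool=(194,313),tin=(263,324),pot=(321,353),block=(202,389),dowel=(394,208),board=(440,320),stand=(583,304),desk=(400,400),mat=(600,400)).items():
    u,v=int(x*.64),int(y*.64)
    print(nm,hsv[v,u],np.round(P[v,u],4))
crop=lambda x0,y0,x1,y1,s,n:cv2.imwrite(n,cv2.resize(p[y0:y1,x0:x1,::-1],None,fx=s,fy=s,interpolation=cv2.INTER_NEAREST))
crop(100,175,230,275,6,"pics/c1.png");crop(215,110,400,225,4,"pics/c2.png")
E
```

```text
spool [ 20  48 187] [0.4985 0.314  0.0438]
tin [ 69 125  53] [0.4787 0.2042 0.019 ]
pot [105 155  87] [0.428  0.1033 0.0683]
block [ 15 156 175] [0.3738 0.3065 0.023 ]
dowel [ 24 115 220] [ 0.6679 -0.023   0.0398]
board [ 14 171 206] [ 0.4794 -0.0962  0.0099]
stand [ 15 152 139] [ 0.4989 -0.3405  0.0257]
desk [ 24 174 221] [ 0.3426 -0.0258 -0.0012]
mat [ 87 164 118] [ 3.333e-01 -3.691e-01 -3.000e-04]
```

View pics/c1.png

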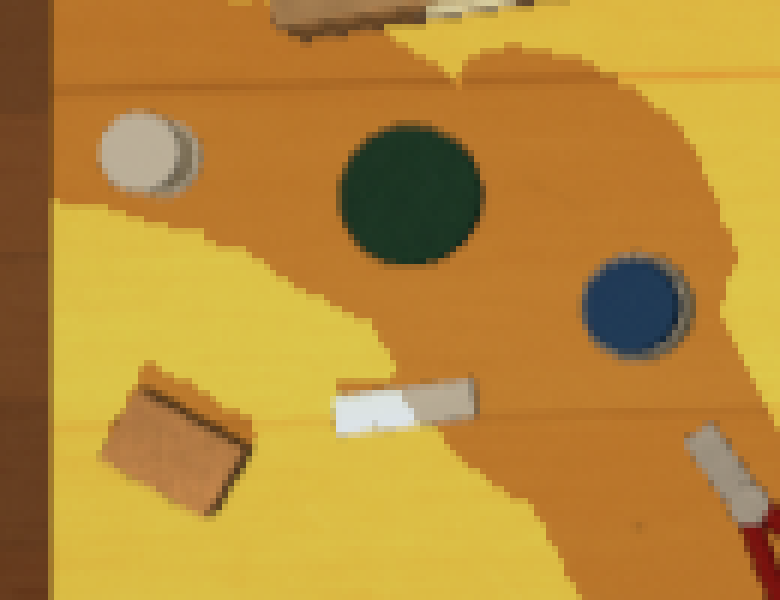

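View pics/c2.png

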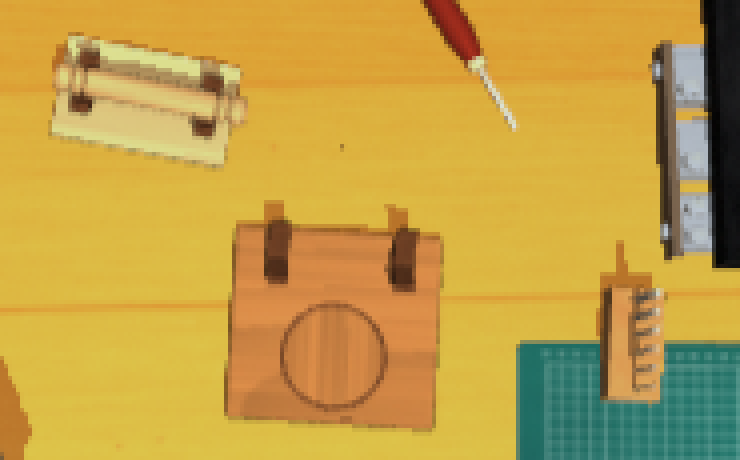

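Run:
```python
import numpy as np,cv2
from h import *
f=np.load("pics/top0.npz");p,d=f["p"],f["d"]
P=cloud("top",d);hsv=cv2.cvtColor(p,cv2.COLOR_RGB2HSV)
print("desk noise",P[240:260,180:200,2].mean(),P[240:260,180:200,2].std())
V,U=np.mgrid[:384,:512]
def reg(x0,y0,x1,y1): return (U>=x0)&(U<x1)&(V>=y0)&(V<y1)
def blob(m):
    m=cv2.morphologyEx(m.astype(np.uint8),cv2.MORPH_OPEN,np.ones((2,2)))
    cs,_=cv2.findContours(m,cv2.RETR_EXTERNAL,cv2.CHAIN_APPROX_NONE);return max(cs,key=cv2.contourArea)[:,0,:]
H,S,Vv=[hsv[...,i].astype(int) for i in range(3)]
def circ(nm,m,z):
    m=m.astype(np.uint8);v,u=np.nonzero(m);c=blob(m);w=ray("top",c,z)[:,:2].astype(np.float32)
    cc,r=cv2.minEnclosingCircle(w);print(nm,"centroid",ray("top",[u.mean(),v.mean()],z)[0][:2].round(4),"mec",np.round(cc,4),round(r,4))
def rect(nm,m,z):
    c=blob(m);w=ray("top",c,z)[:,:2].astype(np.float32)
    r=cv2.minAreaRect(w*1000);print(nm,np.round(r[0],1),np.round(r[1],1),round(r[2],1)); print(cv2.boxPoints(r).round(0).tolist())
z=P[...,2]
circ("spool",reg(114,190,136,210)&(z>.035),.044)
circ("tin",reg(150,190,185,225)&(H>60)&(H<85),.021)
circ("pot",reg(192,212,220,240)&(H>98)&(H<115)&(S>100),.07)
rect("block",reg(115,232,145,265)&(z>.014),.022)
rect("boardtop",reg(268,160,330,220)&(H<19)&(z>.006),.012)
rect("stand",reg(355,170,385,215)&(z>.012),.027)
rect("dowel",reg(222,115,285,145)&(z>.036),.040)
rect("cradle",reg(222,115,285,155)&(z>.005)&(z<.03),.008)
print(ray("top",[[215+334/4-.5,110+355/4-.5]],.012))
```

```text
desk noise 0.012853760608894968 0.1269965410942308
spool centroid [0.4996 0.3172] mec [0.4969 0.3147] 0.0176
tin centroid [0.4778 0.2033] mec [0.4754 0.2007] 0.0296
pot centroid [0.4263 0.1035] mec [0.4233 0.1011] 0.0191
block [366.5 305.7] [56.1 35.7] 59.1
[[337.0, 291.0], [367.0, 273.0], [396.0, 321.0], [366.0, 339.0]]
boardtop [ 511.7 -145.6] [139.7 133. ] 84.8
[[439.0, -209.0], [572.0, -221.0], [584.0, -82.0], [452.0, -70.0]]
stand [ 492.5 -342.3] [39.2 75. ] 84.5
[[453.0, -358.0], [528.0, -365.0], [532.0, -326.0], [457.0, -319.0]]
dowel [666. -26.] [127.3  19. ] 77.6
[[643.0, -86.0], [662.0, -90.0], [689.0, 34.0], [670.0, 38.0]]
cradle [648.2 -18.9] [118.1  30.7] 77.2
[[620.0, -73.0], [650.0, -80.0], [676.0, 35.0], [646.0, 42.0]]
[[ 0.49354623 -0.14212364  0.012     ]]
```

```bash
cat >> h.py <<'E'
V,U=np.mgrid[:384,:512]
def reg(x0,y0,x1,y1): return (U>=x0)&(U<x1)&(V>=y0)&(V<y1)
def big(m):
    n,l,s,c=cv2.connectedComponentsWithStats(m.astype(np.uint8),connectivity=4)
    i=1+np.argmax(s[1:,4]);return l==i
def grab(n="top"):
    p,d=imaging.camera(n);return p,d,cv2.cvtColor(p,cv2.COLOR_RGB2HSV).astype(int),cloud(n,d)
def circ(nm,m,z):
    v,u=np.nonzero(big(m));w=ray("top",np.c_[u,v],z)[:,:2]
    cc,r=cv2.minEnclosingCircle(w.astype(np.float32));print(nm,"centroid",(w.mean(0)*1000).round(1),"mec",(np.array(cc)*1000).round(1),round(r*1000,1))
def rect(nm,m,z):
    v,u=np.nonzero(big(m));w=ray("top",np.c_[u,v],z)[:,:2]*1000
    r=cv2.minAreaRect(w.astype(np.float32));e,ev=np.linalg.eigh(np.cov(w.T))
    print(nm,"cen",w.mean(0).round(1),"rect",np.round(r[0],1),np.round(r[1],1),round(r[2],1),"pca long axis deg",round(np.degrees(np.arctan2(ev[1,1],ev[0,1])),1))
E
python3 - <<'E'
from h import *
f=np.load("pics/top0.npz");p,d=f["p"],f["d"]
P=cloud("top",d);hsv=cv2.cvtColor(p,cv2.COLOR_RGB2HSV)
H,S,Vv=[hsv[...,i].astype(int) for i in range(3)];z=P[...,2]
circ("spool",reg(114,190,136,210)&(z>.040),.044)
circ("tin",reg(150,190,185,225)&(H>60)&(H<85),.021)
circ("pot",reg(192,212,220,240)&(H>98)&(H<115)&(S>100),.07)
rect("block",reg(115,232,145,265)&(z>.018),.022)
rect("boardtop",reg(268,160,330,220)&(H<19)&(z>.006)&(z<.018),.012)
rect("stand",reg(355,170,385,215)&(z>.012),.027)
rect("standtop",reg(355,170,385,215)&(z>.020)&(z<.03),.025)
print(np.round(P[180:212:3,364:384:2,2]*1000))
rect("dowel",reg(222,115,285,145)&(z>.036),.040)
rect("cradle",reg(222,115,285,155)&(z>.005)&(z<.05),.008)
ring=reg(284,184,314,214)&(Vv<165)
v,u=np.nonzero(ring);w=ray("top",np.c_[u,v],.012)[:,:2];print("ring",cv2.minEnclosingCircle(w.astype(np.float32)),cv2.fitEllipse((w*1000).astype(np.float32)))
E
```

```text
spool centroid [499.4 317.1] mec [499.5 317.2] 17.6
tin centroid [477.8 203.3] mec [478.1 203.3] 29.6
pot centroid [426.3 103.4] mec [425.9 103.6] 19.1
block cen [369.  308.6] rect [369.2 308.7] [55.1 35.4] 59.2 pca long axis deg 59.1
boardtop cen [ 509.7 -142.4] rect [ 512.9 -142.9] [139.6 129.8] 84.8 pca long axis deg 83.8
stand cen [ 495.1 -339.8] rect [ 495.3 -340.4] [40.6 75. ] 84.7 pca long axis deg 173.8
standtop cen [ 493.  -339.9] rect [ 495.4 -341.4] [37.1 74.9] 84.5 pca long axis deg 176.5
[[ 0.000e+00  2.000e+00 -1.000e+00  5.000e+00  0.000e+00 -1.000e+00
  -3.000e+00  1.000e+00 -1.000e+00  2.000e+00]
 [ 1.000e+00  6.000e+00  2.300e+01  2.000e+01  3.000e+01  3.000e+01
   5.300e+01  7.000e+01  2.500e+01 -2.000e+00]
 [-0.000e+00  1.500e+01  3.000e+01  2.300e+01  3.200e+01  1.276e+03
   2.500e+01  2.600e+01  2.400e+01  2.000e+00]
 [-1.000e+00  1.400e+01  2.300e+01  2.400e+01  2.900e+01  3.300e+01
   2.300e+01  2.900e+01  2.400e+01 -1.000e+00]
 [ 2.000e+00  1.200e+01  2.300e+01  2.300e+01  2.500e+01  2.300e+01
   5.000e+01  7.200e+01  2.100e+01 -1.000e+00]
 [ 1.000e+00  1.300
[... 312 characters left out ...]
1  5.000e+00]
 [ 5.000e+00  1.600e+01  2.600e+01  2.400e+01  2.500e+01  2.600e+01
   2.700e+01  2.500e+01  4.000e+00  6.000e+00]
 [ 1.000e+00  2.200e+01  2.600e+01  2.900e+01  2.900e+01  2.600e+01
   2.800e+01  2.500e+01  3.000e+00  4.000e+00]
 [ 6.000e+00  9.000e+00  2.000e+00  4.000e+00  1.000e+00  5.000e+00
   5.000e+00  3.000e+00 -0.000e+00  8.000e+00]]
dowel cen [669.  -23.1] rect [668.6 -23.7] [128.8  19.4] 77.7 pca long axis deg 77.7
cradle cen [670.4 -21.4] rect [670.4 -23. ] [132.6  73.5] 76.0 pca long axis deg 78.0
ring ((0.49187061190605164, -0.14136019349098206), 0.036072712391614914) ((492.41796875, -141.4690399169922), (68.66783142089844, 68.91860961914062), 102.14000701904297)
```

```bash
cat >> h.py <<'E'
def plan(x,y,z,yawdeg):
    "mm target, tool-y yaw; prints tool-frame shift & roll from measured pose"
    from scipy.spatial.transform import Rotation as Rn
    s=read_state();R=Rn.from_quat(s["eef_rot"]).as_matrix();p=np.array(s["ee_pos"])
    cur=np.degrees(np.arctan2(R[1,1],R[0,1]))
    dl=(cur-yawdeg+90)%180-90
    print("t",round(s["time"],2),"pose",(p*1000).round(1),"yaw",round(cur,1),"w",round(s["width"],4),"F",np.round(s["ft_force"],1),"q7",np.round(s["joint_positions"][6],2))
    print("shift",np.round(R.T@(np.array([x,y,z])/1000-p),4),"roll",round(np.radians(dl),3),"alt",round(np.radians(dl-180*np.sign(dl)),3))
E
python3 - <<'E'
from h import *
f=np.load("pics/top0.npz");P=cloud("top",f["d"])
for nm,r in dict(box=(135,120,215,185),bottle=(270,35,305,90),drv=(310,95,350,145)).items():
    q=P[r[1]:r[3],r[0]:r[2]].reshape(-1,3);q=q[(q[:,2]>.012)&(q[:,2]<.5)]
    print(nm,q.min(0).round(3),q.max(0).round(3))
plan(669,-23.4,130,-12.3)
E
```

```text
box [0.55  0.088 0.012] [0.685 0.271 0.069]
bottle [ 0.811 -0.149  0.012] [ 0.86  -0.092  0.205]
drv [ 0.645 -0.269  0.012] [ 0.757 -0.205  0.028]
t 0.1 pose [279.5 558.7 221.9] yaw 63.4 w 0.0867 F [-0.   0.4  0.2] q7 -0.09
shift [-0.6088 -0.3462  0.0923] roll 1.322 alt -1.82
```

move_arm([
  [-0.609,-0.346,0.092,1.322],
  [-0.609,-0.346,0.092,1.322],
  [-0.609,-0.346,0.092,1.322],
  [-0.609,-0.346,0.092,1.322],
  [-0.609,-0.346,0.092,1.322],
  [-0.609,-0.346,0.092,1.322],
  [-0.609,-0.346,0.092,1.322],
  [-0.609,-0.346,0.092,1.322],
  [-0.609,-0.346,0.092,1.322],
  [-0.609,-0.346,0.092,1.322],
  [-0.609,-0.346,0.092,1.322],
  [-0.609,-0.346,0.092,1.322],
  [-0.609,-0.346,0.092,1.322],
  [-0.609,-0.346,0.092,1.322],
  [-0.609,-0.346,0.092,1.322],
  [-0.609,-0.346,0.092,1.322],
  [-0.609,-0.346,0.092,1.322],
  [-0.609,-0.346,0.092,1.322],
  [-0.609,-0.346,0.092,1.322],
], claw=0, newtons=20)

```text
time: 2.0
ee_pos: [0.6693, -0.021, 0.1309]
eef_rot: [0.778, 0.628, 0.0, -0.0]
ft_force: [0.0, 0.9, 0.7]
width: 0.0438
```

Run:
```python
from h import *
plan(669,-23.4,15,-12.3)
p,d,h,P=grab()
cv2.imwrite("pics/a1.png",cv2.resize(p[60:220,180:380,::-1],None,fx=4,fy=4))
```

```text
t 2.0 pose [669.3 -21.  130.9] yaw -12.2 w 0.0438 F [0.  0.9 0.7] q7 -0.1
shift [-0.0025  0.0002  0.1159] roll 0.002 alt -3.14
```

View pics/a1.png

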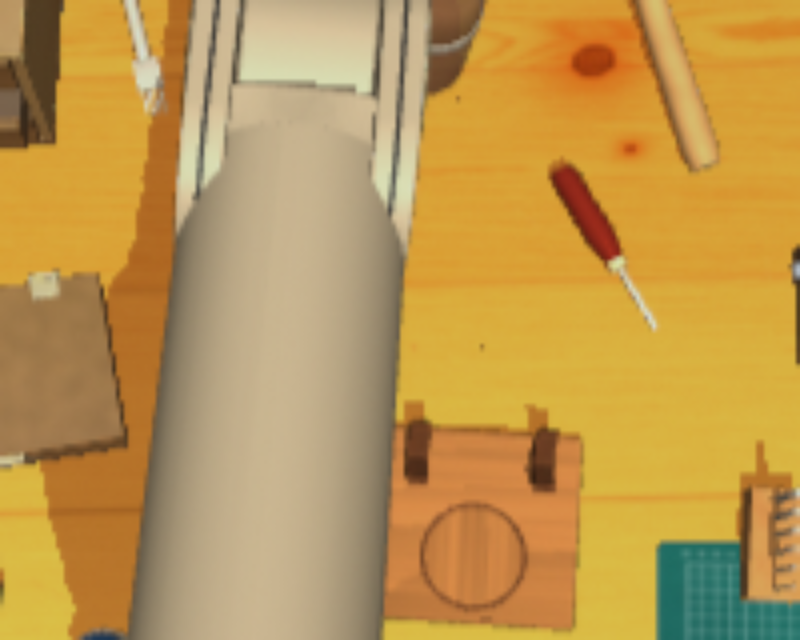

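The arm hides the cradle in this view; the gripper is within about 2 mm of the planned spot. I go down and grip.

move_arm([
  [-0.002,0,0.04,0],
  [-0.002,0,0.075,0],
  [-0.002,0,0.095,0],
  [-0.002,0,0.108,0],
  [-0.002,0,0.115,0],
  [-0.002,0,0.115,0],
  [-0.002,0,0.115,0],
])

```text
time: 2.75
ee_pos: [0.6698, -0.0248, 0.0168]
eef_rot: [0.779, 0.627, 0.001, 0.0]
ft_force: [-0.1, -0.5, 1.0]
width: 0.0433
```

move_arm([
  [0,0,0,0],
  [0,0,0,0],
  [0,0,0,0],
  [0,0,0,0],
  [0,0,0,0],
  [0,0,0,0],
], claw=-1, newtons=20)

```text
time: 3.35
ee_pos: [0.6687, -0.0247, 0.0157]
eef_rot: [0.779, 0.627, -0.0, -0.0]
ft_force: [-4.0, 1.1, 5.2]
width: 0.0194
```

Run:
```python
from h import *
plan(669,-23.4,15,-12.3)
p,d,h,P=grab("scene")
cv2.imwrite("pics/a2.png",cv2.resize(p[150:250,220:350,::-1],None,fx=6,fy=6))
```

```text
t 3.35 pose [668.7 -24.7  15.7] yaw -12.3 w 0.0194 F [-4.   1.1  5.2] q7 -0.06
shift [0.0013 0.     0.0007] roll -0.0 alt 3.141
```

View pics/a2.png

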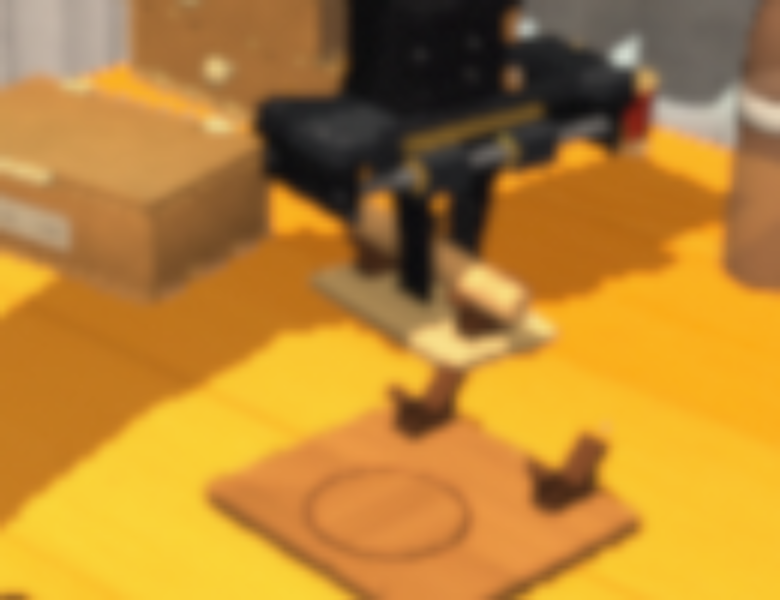

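The dowel is between the fingers: the opening reads 19.4 mm, and the scene view shows it held at the middle between the rests. Lifting.

move_arm([
  [0,0,-0.01,0],
  [0,0,-0.03,0],
  [0,0,-0.06,0],
  [0,0,-0.09,0],
  [0,0,-0.1,0],
  [0,0,-0.1,0],
  [0,0,-0.1,0],
], newtons=30)

```text
time: 4.1
ee_pos: [0.6686, -0.0247, 0.1146]
eef_rot: [0.779, 0.627, -0.0, -0.0]
ft_force: [0.3, 0.2, -1.9]
width: 0.0189
```

Run:
```python
from h import *
plan(557.4,-148,90,-5.25)
```

```text
t 4.1 pose [668.6 -24.7 114.6] yaw -12.3 w 0.0189 F [ 0.3  0.2 -1.9] q7 -0.09
shift [-0.1442 -0.0824  0.0246] roll -0.123 alt 3.018
```

move_arm([
  [-0.02,-0.012,0,0],
  [-0.05,-0.03,0,-0.03],
  [-0.08,-0.047,0.01,-0.06],
  [-0.11,-0.064,0.02,-0.1],
  [-0.13,-0.075,0.025,-0.123],
  [-0.144,-0.082,0.025,-0.123],
  [-0.144,-0.082,0.025,-0.123],
  [-0.144,-0.082,0.025,-0.123],
  [-0.144,-0.082,0.025,-0.123],
])

```text
time: 5.0
ee_pos: [0.5593, -0.1465, 0.0906]
eef_rot: [0.738, 0.674, 0.0, 0.0]
ft_force: [-0.2, 0.1, -0.2]
width: 0.0193
```

Run:
```python
from h import *
plan(557.4,-148,20,-5.25)
p,d,h,P=grab("scene")
cv2.imwrite("pics/a3.png",cv2.resize(p[150:280,220:370,::-1],None,fx=5,fy=5))
```

```text
t 5.0 pose [ 559.3 -146.5   90.6] yaw -5.2 w 0.0193 F [-0.2  0.1 -0.2] q7 0.23
shift [-0.0017 -0.0018  0.0706] roll 0.001 alt -3.14
```

View pics/a3.png

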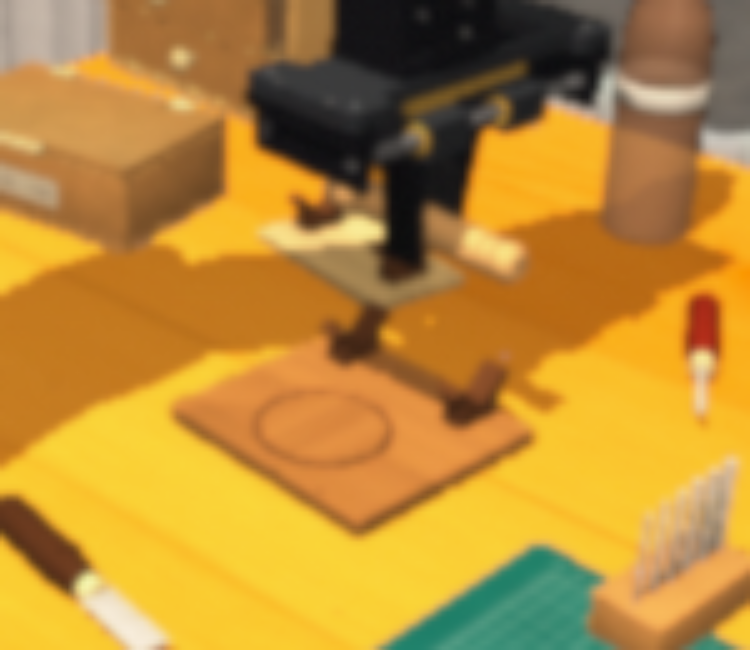

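move_arm([
  [-0.001,-0.001,0.02,0],
  [-0.001,-0.001,0.04,0],
  [-0.001,-0.001,0.05,0],
  [-0.001,-0.001,0.05,0],
  [-0.001,-0.001,0.05,0],
])

```text
time: 5.55
ee_pos: [0.5577, -0.1487, 0.041]
eef_rot: [0.739, 0.674, 0.0, 0.0]
ft_force: [0.8, -0.6, -0.5]
width: 0.019
```

Run:
```python
from h import *
plan(557.4,-148,20,-5.25)
```

```text
t 5.55 pose [ 557.7 -148.7   41. ] yaw -5.2 w 0.019 F [ 0.8 -0.6 -0.5] q7 0.26
shift [ 0.0007 -0.0003  0.021 ] roll 0.0 alt -3.142
```

move_arm([
  [0.001,0,0.008,0],
  [0.001,0,0.014,0],
  [0.001,0,0.018,0],
  [0.001,0,0.0205,0],
  [0.001,0,0.0205,0],
  [0.001,0,0.0205,0],
])

```text
time: 6.15
ee_pos: [0.5571, -0.1479, 0.02]
eef_rot: [0.739, 0.674, -0.0, -0.0]
ft_force: [-1.4, -0.6, -0.4]
width: 0.0189
```

Run:
```python
from h import *
plan(557.4,-148,20,-5.25)
p,d,h,P=grab("scene")
cv2.imwrite("pics/a4.png",cv2.resize(p[170:270,250:350,::-1],None,fx=6,fy=6))
```

```text
t 6.15 pose [ 557.1 -147.9   20. ] yaw -5.3 w 0.0189 F [-1.4 -0.6 -0.4] q7 0.27
shift [-0.      0.0003 -0.    ] roll -0.0 alt 3.141
```

View pics/a4.png

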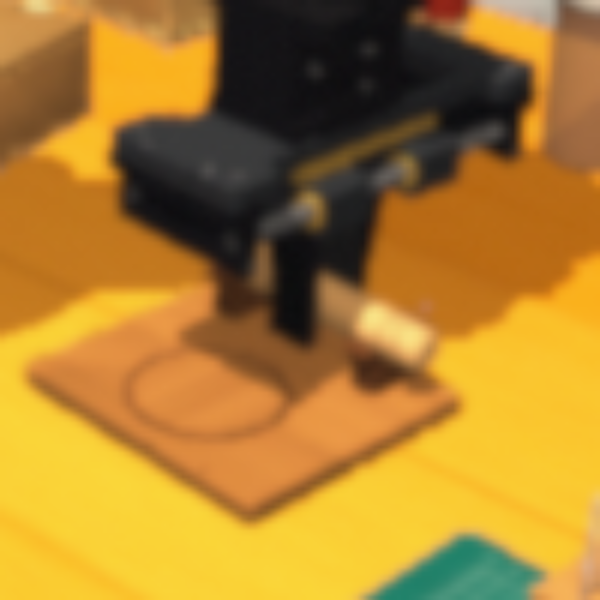

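The dowel sits in both rests in the scene view, with its near end at (400,340). I ease down another 1 mm and release.

move_arm([
  [0,0,0.0005,0],
  [0,0,0.001,0],
  [0,0,0.001,0],
], newtons=6)

```text
time: 6.5
ee_pos: [0.557, -0.1479, 0.0193]
eef_rot: [0.739, 0.674, -0.0, -0.0]
ft_force: [-4.5, 2.0, 5.6]
width: 0.02
```

move_arm([
  [0,0,0,0],
  [0,0,0,0],
  [0,0,0,0],
  [0,0,0,0],
  [0,0,-0.03,0],
  [0,0,-0.07,0],
  [0,0,-0.12,0],
  [0,0,-0.14,0],
], claw=0)

```text
time: 7.3
ee_pos: [0.5589, -0.1486, 0.1637]
eef_rot: [0.739, 0.674, 0.002, 0.002]
ft_force: [0.4, 0.9, -0.2]
width: 0.0433
```

Run:
```python
from h import *
plan(478,203.3,130,84)
p,d,h,P=grab("scene")
cv2.imwrite("pics/a5.png",cv2.resize(p[170:270,250:350,::-1],None,fx=6,fy=6))
```

```text
t 7.3 pose [ 558.9 -148.6  163.7] yaw -5.3 w 0.0433 F [ 0.4  0.9 -0.2] q7 0.2
shift [ 0.3429 -0.1133  0.0331] roll -1.559 alt 1.583
```

View pics/a5.png

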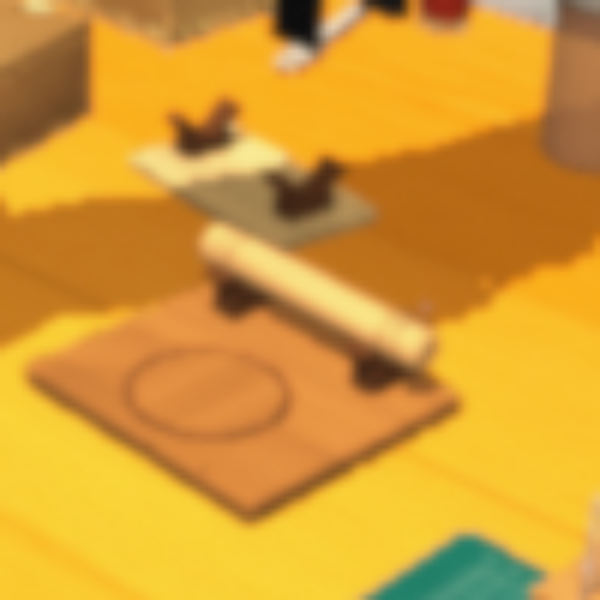

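The scene view shows the dowel lying free and level in both rests. Tin next.

move_arm([
  [0.343,-0.113,0.033,-1.559],
  [0.343,-0.113,0.033,-1.559],
  [0.343,-0.113,0.033,-1.559],
  [0.343,-0.113,0.033,-1.559],
  [0.343,-0.113,0.033,-1.559],
  [0.343,-0.113,0.033,-1.559],
  [0.343,-0.113,0.033,-1.559],
  [0.343,-0.113,0.033,-1.559],
  [0.343,-0.113,0.033,-1.559],
  [0.343,-0.113,0.033,-1.559],
  [0.343,-0.113,0.033,-1.559],
  [0.343,-0.113,0.033,-1.559],
  [0.343,-0.113,0.033,-1.559],
  [0.343,-0.113,0.033,-1.559],
  [0.343,-0.113,0.033,-1.559],
], claw=1, newtons=15)

```text
time: 8.85
ee_pos: [0.4762, 0.204, 0.126]
eef_rot: [0.052, 0.999, 0.0, -0.0]
ft_force: [-0.0, 0.4, -0.2]
width: 0.0872
```

Run:
```python
from h import *
plan(478,203.3,5,84)
p,d,h,P=grab("scene")
cv2.imwrite("pics/a6.png",cv2.resize(p[140:270,130:270,::-1],None,fx=5,fy=5))
```

```text
t 8.85 pose [476.2 204.  126. ] yaw 84.0 w 0.0872 F [-0.   0.4 -0.2] q7 0.99
shift [-0.0019 -0.0005  0.121 ] roll -0.0 alt 3.142
```

View pics/a6.png

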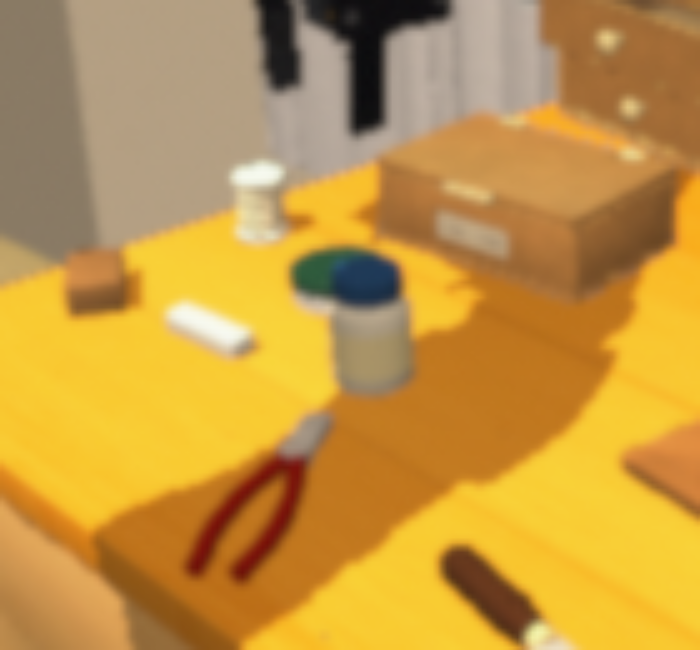

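The scene view shows the pot close to the tin, so I turn the jaws a bit to keep the gripper's body clear of it, then go down.

move_arm([
  [-0.0015,0,0.02,-0.15],
  [-0.0015,0,0.04,-0.3],
  [-0.0015,0,0.06,-0.4],
  [-0.0015,0,0.085,-0.4],
  [-0.0015,0,0.105,-0.4],
  [-0.0015,0,0.116,-0.4],
  [-0.0015,0,0.119,-0.4],
  [-0.0015,0,0.119,-0.4],
  [-0.0015,0,0.119,-0.4],
])

```text
time: 9.8
ee_pos: [0.4783, 0.2042, 0.008]
eef_rot: [-0.148, 0.989, 0.0, 0.001]
ft_force: [-0.3, 0.1, 0.4]
width: 0.087
```

move_arm([
  [0,0,0,0],
  [0,0,0,0],
  [0,0,0,0],
  [0,0,0,0],
  [0,0,0,0],
], claw=-1, newtons=15)

```text
time: 10.3
ee_pos: [0.4778, 0.204, 0.0072]
eef_rot: [-0.148, 0.989, 0.0, 0.0]
ft_force: [-0.2, 0.2, 1.3]
width: 0.0621
```

move_arm([
  [0,0,-0.01,0],
  [0,0,-0.03,0],
  [0,0,-0.06,0],
  [0,0,-0.09,0],
  [0,0,-0.1,0],
  [0,0,-0.1,0],
], newtons=20)

```text
time: 10.9
ee_pos: [0.4785, 0.2043, 0.1087]
eef_rot: [-0.148, 0.989, 0.001, 0.001]
ft_force: [-0.3, -1.2, -0.9]
width: 0.0623
```

Run:
```python
from h import *
plan(492.7,-141.3,100,84.75)
p,d,h,P=grab("scene")
cv2.imwrite("pics/a7.png",cv2.resize(p[140:270,130:270,::-1],None,fx=5,fy=5))
```

```text
t 10.9 pose [478.5 204.3 108.7] yaw 107.0 w 0.0623 F [-0.3 -1.2 -0.9] q7 1.38
shift [ 0.0873 -0.3347  0.0082] roll 0.388 alt -2.754
```

View pics/a7.png

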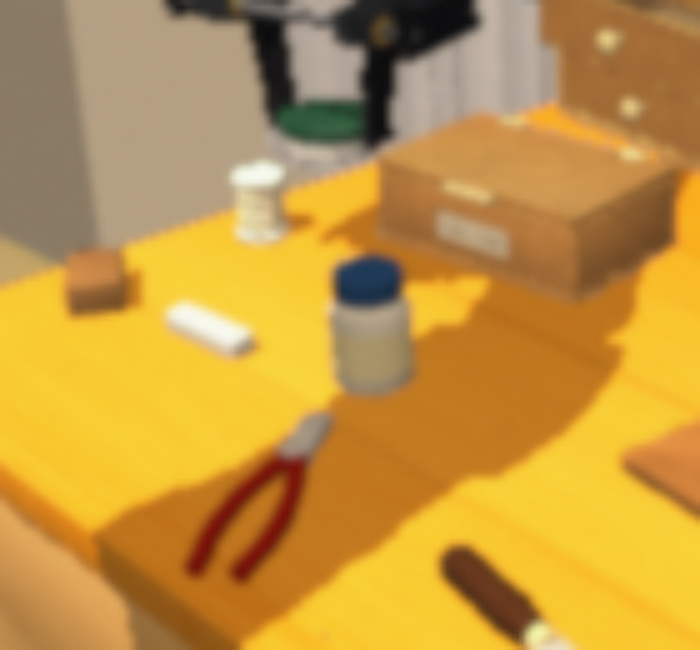

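The tin is held level (62 mm opening). I carry it to the ring.

move_arm([
  [0.01,-0.04,0,0.05],
  [0.022,-0.085,0,0.1],
  [0.034,-0.13,0,0.15],
  [0.045,-0.172,0,0.2],
  [0.056,-0.215,0,0.25],
  [0.068,-0.26,0,0.3],
  [0.078,-0.3,0,0.35],
  [0.085,-0.325,0,0.388],
  [0.087,-0.335,0,0.388],
  [0.087,-0.335,0,0.388],
  [0.087,-0.335,0,0.388],
  [0.087,-0.335,0,0.388],
])

```text
time: 12.15
ee_pos: [0.4923, -0.1401, 0.1066]
eef_rot: [0.044, 0.999, 0.0, -0.0]
ft_force: [-0.2, 0.9, -0.4]
width: 0.062
```

Run:
```python
from h import *
plan(492.7,-141.3,20,84.75)
```

```text
t 12.15 pose [ 492.3 -140.1  106.6] yaw 84.9 w 0.062 F [-0.2  0.9 -0.4] q7 1.73
shift [-0.0006 -0.0012  0.0866] roll 0.003 alt -3.139
```

move_arm([
  [0,-0.001,0.03,0],
  [0,-0.001,0.055,0],
  [0,-0.001,0.07,0],
  [0,-0.001,0.08,0],
  [0,-0.001,0.084,0],
  [0,-0.001,0.086,0],
  [0,-0.001,0.087,0],
  [0,-0.001,0.087,0],
  [0,-0.001,0.087,0],
])

```text
time: 13.05
ee_pos: [0.4926, -0.143, 0.0205]
eef_rot: [0.046, 0.999, 0.0, 0.0]
ft_force: [0.1, -0.6, -0.2]
width: 0.0621
```

move_arm([
  [0,0,0,0],
  [0,0,0,0],
  [0,0,0,0],
  [0,0,-0.02,0],
  [0,0,-0.06,0],
  [0,0,-0.11,0],
  [0,0,-0.15,0],
  [0,0,-0.15,0],
], claw=1)

```text
time: 13.85
ee_pos: [0.4951, -0.1437, 0.1758]
eef_rot: [0.046, 0.999, -0.0, 0.005]
ft_force: [-0.2, 0.1, -0.3]
width: 0.0868
```

Run:
```python
from h import *
plan(426,103.5,140,-15)
p,d,h,P=grab("scene")
cv2.imwrite("pics/a8.png",cv2.resize(p[170:270,250:350,::-1],None,fx=6,fy=6))
```

```text
t 13.85 pose [ 495.1 -143.7  175.8] yaw 84.7 w 0.0868 F [-0.2  0.1 -0.3] q7 1.71
shift [0.0919 0.2398 0.035 ] roll -1.401 alt 1.74
```

View pics/a8.png

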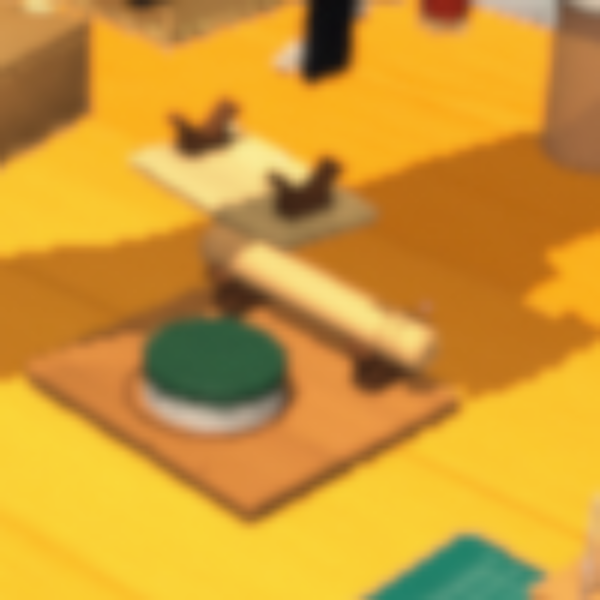

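The tin sits flat inside the ring, and the dowel has not moved. Pot next; I use the other roll (+1.74) because of the last joint's range.

move_arm([
  [0.092,0.24,0.02,1.74],
  [0.092,0.24,0.02,1.74],
  [0.092,0.24,0.02,1.74],
  [0.092,0.24,0.02,1.74],
  [0.092,0.24,0.02,1.74],
  [0.092,0.24,0.02,1.74],
  [0.092,0.24,0.02,1.74],
  [0.092,0.24,0.02,1.74],
  [0.092,0.24,0.02,1.74],
  [0.092,0.24,0.02,1.74],
  [0.092,0.24,0.02,1.74],
  [0.092,0.24,0.02,1.74],
  [0.092,0.24,0.02,1.74],
  [0.092,0.24,0.02,1.74],
  [0.092,0.24,0.02,1.74],
], claw=1, newtons=15)

```text
time: 15.4
ee_pos: [0.4221, 0.1043, 0.1493]
eef_rot: [0.792, 0.61, -0.001, -0.0]
ft_force: [-0.5, -0.3, -0.9]
width: 0.0865
```

Run:
```python
from h import *
plan(426,103.5,20,-15)
p,d,h,P=grab("scene")
cv2.imwrite("pics/a9.png",cv2.resize(p[140:270,130:270,::-1],None,fx=5,fy=5))
m=(h[...,0]>98)&(h[...,0]<115)&(h[...,1]>130)&(h[...,2]>40)&reg(180,170,230,225)
v,u=np.nonzero(big(m));print(len(u),u.mean(),v.mean(),ray("scene",[u.mean(),v.mean()],.063)[0]*1000)
```

```text
t 15.4 pose [422.1 104.3 149.3] yaw -14.8 w 0.0865 F [-0.5 -0.3 -0.9] q7 -0.61
shift [0.0003 0.0041 0.1293] roll 0.004 alt -3.138
68 202.9264705882353 195.97058823529412 [423.87700207 101.84654659  63.        ]
```

View pics/a9.png

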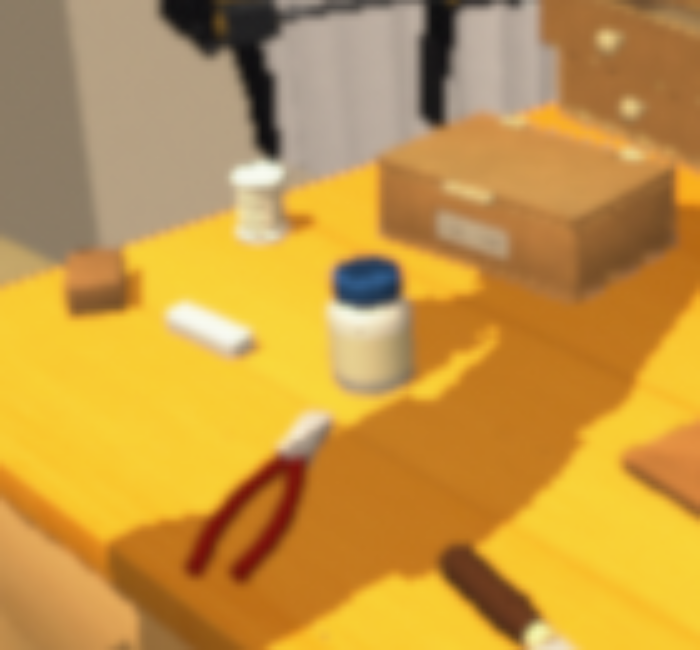

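The pot stands at crop (370,325), untouched, and both views agree on its position within about 2 mm. Going down.

move_arm([
  [0,0.003,0.025,0],
  [0,0.003,0.055,0],
  [0,0.003,0.085,0],
  [0,0.003,0.11,0],
  [0,0.003,0.124,0],
  [0,0.003,0.13,0],
  [0,0.003,0.13,0],
  [0,0.003,0.13,0],
])

```text
time: 16.25
ee_pos: [0.4259, 0.1039, 0.0207]
eef_rot: [0.793, 0.609, 0.0, 0.0]
ft_force: [0.0, 0.8, 0.7]
width: 0.0873
```

move_arm([
  [0,0,0,0],
  [0,0,0,0],
  [0,0,0,0],
  [0,0,0,0],
  [0,0,0,0],
  [0,0,0,0],
], claw=-1, newtons=15)

```text
time: 16.85
ee_pos: [0.4255, 0.1037, 0.0201]
eef_rot: [0.793, 0.609, 0.0, -0.0]
ft_force: [1.0, -0.2, -0.0]
width: 0.0473
```

move_arm([
  [0,0,-0.005,0],
  [0,0,-0.015,0],
  [0,0,-0.035,0],
  [0,0,-0.06,0],
  [0,0,-0.075,0],
  [0,0,-0.08,0],
  [0,0,-0.08,0],
], newtons=25)

```text
time: 17.55
ee_pos: [0.4259, 0.1038, 0.1008]
eef_rot: [0.793, 0.609, 0.001, 0.0]
ft_force: [0.1, -0.7, -1.6]
width: 0.0465
```

Run:
```python
from h import *
plan(523.1,-29.9,100,-5.25)
p,d,h,P=grab("scene")
cv2.imwrite("pics/a10.png",cv2.resize(p[140:270,130:270,::-1],None,fx=5,fy=5))
```

```text
t 17.55 pose [425.9 103.8 100.8] yaw -15.0 w 0.0465 F [ 0.1 -0.7 -1.6] q7 -0.6
shift [-0.1041  0.1285  0.0008] roll -0.169 alt 2.972
```

View pics/a10.png

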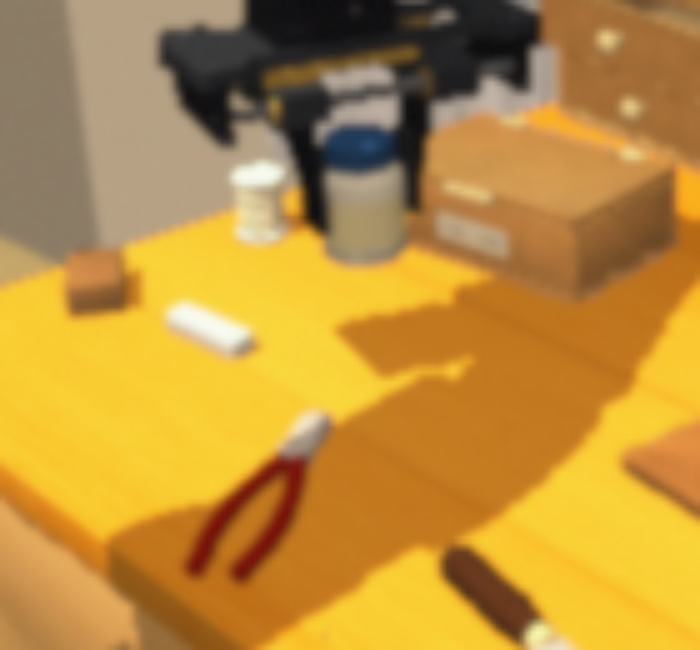

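The pot is held upright. I carry it to the left of the board.

move_arm([
  [-0.015,0.02,0,-0.03],
  [-0.035,0.045,0,-0.06],
  [-0.06,0.073,0,-0.1],
  [-0.08,0.1,0,-0.14],
  [-0.095,0.118,0,-0.169],
  [-0.104,0.1285,0,-0.169],
  [-0.104,0.1285,0,-0.169],
  [-0.104,0.1285,0,-0.169],
  [-0.104,0.1285,0,-0.169],
])

```text
time: 18.5
ee_pos: [0.5221, -0.0286, 0.0998]
eef_rot: [0.738, 0.674, -0.0, -0.0]
ft_force: [0.1, 0.4, -0.8]
width: 0.0464
```

Run:
```python
from h import *
plan(523.1,-29.9,20.5,-5.25)
```

```text
t 18.5 pose [522.1 -28.6  99.8] yaw -5.2 w 0.0464 F [ 0.1  0.4 -0.8] q7 -0.08
shift [-0.0013  0.0012  0.0793] roll 0.001 alt -3.141
```

move_arm([
  [-0.001,0.001,0.02,0],
  [-0.001,0.001,0.045,0],
  [-0.001,0.001,0.062,0],
  [-0.001,0.001,0.071,0],
  [-0.001,0.001,0.076,0],
  [-0.001,0.001,0.078,0],
  [-0.001,0.001,0.079,0],
  [-0.001,0.001,0.079,0],
  [-0.001,0.001,0.079,0],
])

```text
time: 19.4
ee_pos: [0.5241, -0.031, 0.0216]
eef_rot: [0.739, 0.674, 0.0, 0.0]
ft_force: [-0.5, -0.6, -1.0]
width: 0.0465
```

move_arm([
  [0,0,0,0],
  [0,0,0,0],
  [0,0,0,0],
  [0,0,0,0],
  [0,0,-0.02,0],
  [0,0,-0.05,0],
  [0,0,-0.09,0],
  [0,0,-0.13,0],
  [0,0,-0.13,0],
], claw=1)

```text
time: 20.3
ee_pos: [0.5267, -0.0311, 0.1565]
eef_rot: [0.739, 0.674, 0.004, 0.003]
ft_force: [0.3, 1.2, 0.4]
width: 0.0867
```

Run:
```python
from h import *
plan(499.4,317.2,140,84.75)
p,d,h,P=grab("scene")
cv2.imwrite("pics/a11.png",cv2.resize(p[160:270,230:350,::-1],None,fx=6,fy=6))
```

```text
t 20.3 pose [526.7 -31.1 156.5] yaw -5.3 w 0.0867 F [0.3 1.2 0.4] q7 -0.09
shift [ 0.3443 -0.0594  0.0166] roll 1.57 alt -1.571
```

View pics/a11.png

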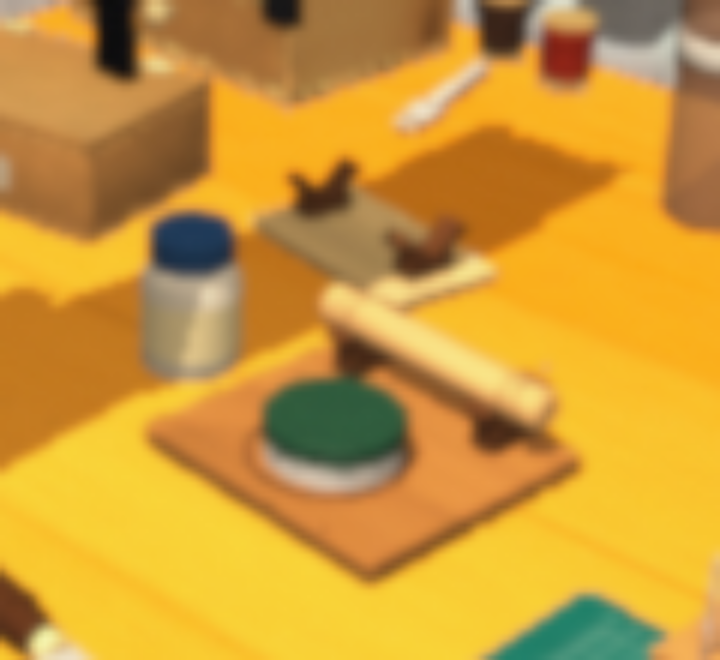

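The pot stands upright left of the board. Spool next.

move_arm([
  [0.344,-0.059,0.017,-1.571],
  [0.344,-0.059,0.017,-1.571],
  [0.344,-0.059,0.017,-1.571],
  [0.344,-0.059,0.017,-1.571],
  [0.344,-0.059,0.017,-1.571],
  [0.344,-0.059,0.017,-1.571],
  [0.344,-0.059,0.017,-1.571],
  [0.344,-0.059,0.017,-1.571],
  [0.344,-0.059,0.017,-1.571],
  [0.344,-0.059,0.017,-1.571],
  [0.344,-0.059,0.017,-1.571],
  [0.344,-0.059,0.017,-1.571],
  [0.344,-0.059,0.017,-1.571],
  [0.344,-0.059,0.017,-1.571],
  [0.344,-0.059,0.017,-1.571],
], claw=0.4, newtons=10)

```text
time: 21.85
ee_pos: [0.4964, 0.3169, 0.1338]
eef_rot: [0.046, 0.999, -0.0, -0.0]
ft_force: [0.1, 0.1, 0.2]
width: 0.0605
```

Run:
```python
from h import *
plan(499.4,317.2,8,84.75)
p,d,h,P=grab("scene")
cv2.imwrite("pics/a12.png",cv2.resize(p[140:270,130:270,::-1],None,fx=5,fy=5))
```

```text
t 21.85 pose [496.4 316.9 133.8] yaw 84.7 w 0.0605 F [0.1 0.1 0.2] q7 0.79
shift [-0.0029  0.0006  0.1258] roll -0.001 alt 3.14
```

View pics/a12.png

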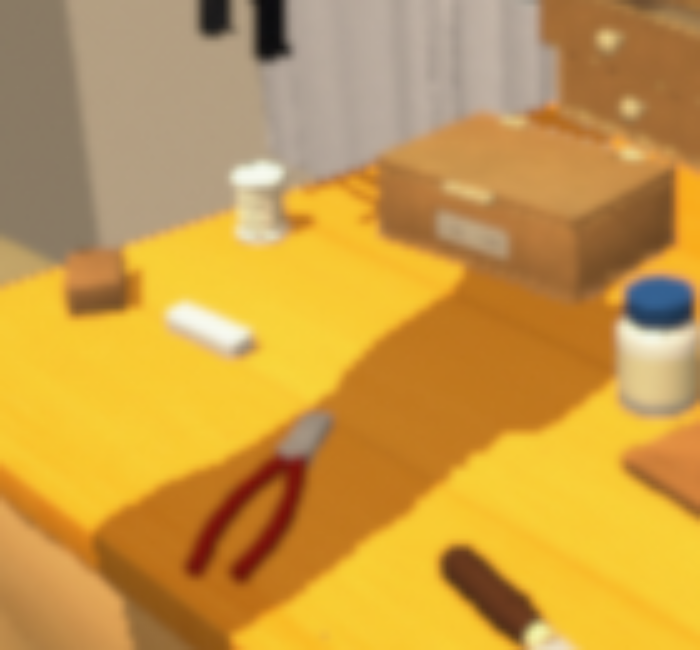

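move_arm([
  [-0.002,0,0.03,0],
  [-0.002,0,0.065,0],
  [-0.002,0,0.095,0],
  [-0.002,0,0.112,0],
  [-0.002,0,0.12,0],
  [-0.002,0,0.126,0],
  [-0.002,0,0.126,0],
  [-0.002,0,0.126,0],
])

```text
time: 22.7
ee_pos: [0.4991, 0.3172, 0.009]
eef_rot: [0.046, 0.999, 0.0, 0.001]
ft_force: [0.2, -0.5, 0.1]
width: 0.061
```

move_arm([
  [0,0,0,0],
  [0,0,0,0],
  [0,0,0,0],
  [0,0,0,0],
  [0,0,0,0],
], claw=-1, newtons=10)

```text
time: 23.2
ee_pos: [0.4986, 0.3168, 0.0082]
eef_rot: [0.046, 0.999, 0.0, 0.0]
ft_force: [-0.5, -0.1, 1.1]
width: 0.0341
```

move_arm([
  [0,0,-0.005,0],
  [0,0,-0.02,0],
  [0,0,-0.05,0],
  [0,0,-0.085,0],
  [0,0,-0.105,0],
  [0,0,-0.11,0],
  [0,0,-0.11,0],
], newtons=15)

```text
time: 23.9
ee_pos: [0.4989, 0.317, 0.1192]
eef_rot: [0.046, 0.999, 0.001, 0.001]
ft_force: [0.4, 0.3, -0.8]
width: 0.0338
```

Run:
```python
from h import *
plan(492.7,-141.5,120,84.75)
p,d,h,P=grab("scene")
cv2.imwrite("pics/a13.png",cv2.resize(p[120:250,130:270,::-1],None,fx=5,fy=5))
```

```text
t 23.9 pose [498.9 317.  119.2] yaw 84.7 w 0.0338 F [ 0.4  0.3 -0.8] q7 0.79
shift [-0.0359 -0.4571 -0.0013] roll -0.0 alt 3.141
```

View pics/a13.png

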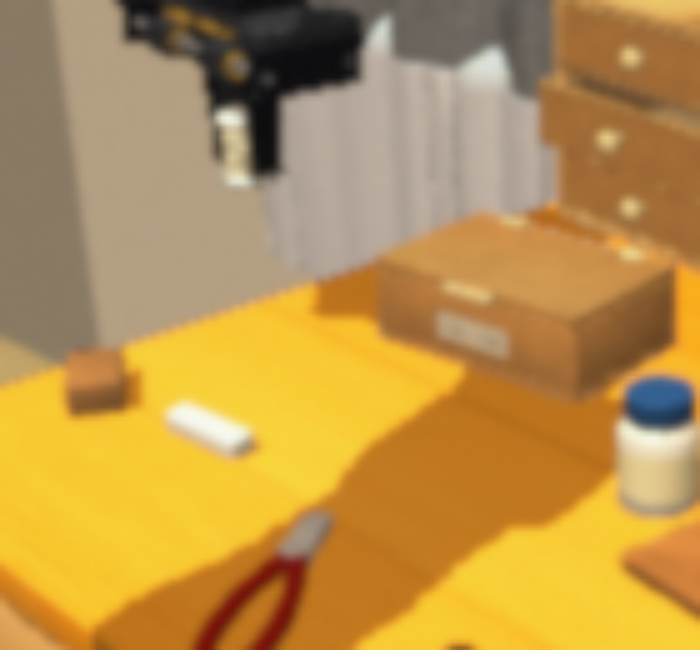

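The spool is held upright at (235,150). I carry it over the tin; by the release pose the tin's centre is about (492.6, -142.7).

move_arm([
  [-0.002,-0.03,0,0],
  [-0.006,-0.075,0,0],
  [-0.01,-0.12,0,0],
  [-0.013,-0.165,0,0],
  [-0.016,-0.21,0,0],
  [-0.02,-0.255,0,0],
  [-0.024,-0.3,0,0],
  [-0.028,-0.345,0,0],
  [-0.031,-0.39,0,0],
  [-0.034,-0.425,0,0],
  [-0.036,-0.448,0,0],
  [-0.036,-0.458,0,0],
  [-0.036,-0.458,0,0],
  [-0.036,-0.458,0,0],
  [-0.036,-0.458,0,0],
])

```text
time: 25.45
ee_pos: [0.4925, -0.1408, 0.1177]
eef_rot: [0.045, 0.999, 0.0, -0.0]
ft_force: [-0.8, 0.5, -1.1]
width: 0.0341
```

Run:
```python
from h import *
plan(492.6,-142.7,44,84.75)
```

```text
t 25.45 pose [ 492.5 -140.8  117.7] yaw 84.9 w 0.0341 F [-0.8  0.5 -1.1] q7 1.69
shift [-0.0003 -0.0019  0.0737] roll 0.002 alt -3.139
```

move_arm([
  [0,-0.001,0.025,0],
  [0,-0.001,0.05,0],
  [0,-0.001,0.062,0],
  [0,-0.001,0.069,0],
  [0,-0.001,0.069,0],
  [0,-0.001,0.069,0],
])

```text
time: 26.05
ee_pos: [0.4929, -0.1435, 0.0498]
eef_rot: [0.046, 0.999, -0.0, 0.001]
ft_force: [0.5, 0.6, -0.3]
width: 0.0338
```

Run:
```python
from h import *
plan(492.6,-142.7,42,84.75)
p,d,h,P=grab("scene")
cv2.imwrite("pics/a14.png",cv2.resize(p[160:270,230:350,::-1],None,fx=6,fy=6))
```

```text
t 26.05 pose [ 492.9 -143.5   49.8] yaw 84.8 w 0.0338 F [ 0.5  0.6 -0.3] q7 1.71
shift [0.0004 0.0008 0.0078] roll 0.0 alt -3.141
```

View pics/a14.png

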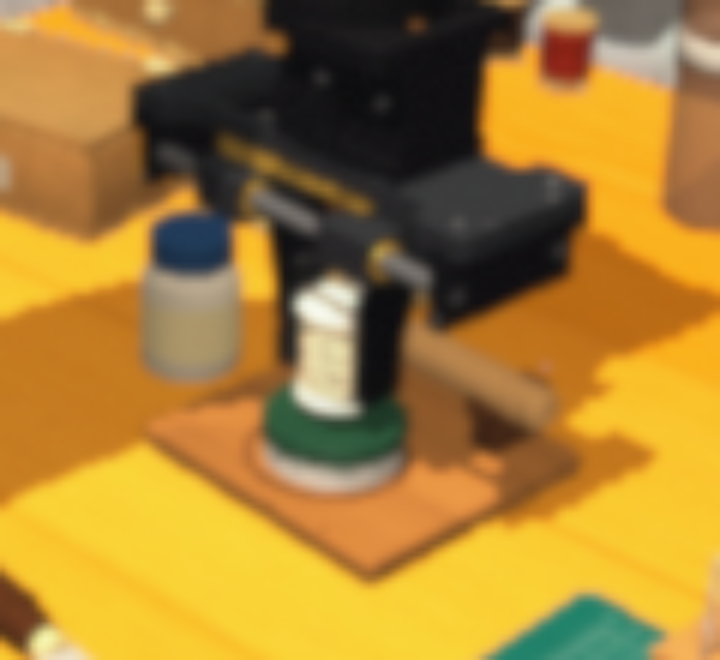

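The spool hangs just over the middle of the tin. I set it down and release, opening only part way.

move_arm([
  [0,0.001,0.003,0],
  [0,0.001,0.005,0],
  [0,0.001,0.007,0],
  [0,0.001,0.008,0],
  [0,0.001,0.008,0],
  [0,0.001,0.008,0],
])

```text
time: 26.7
ee_pos: [0.4924, -0.1426, 0.041]
eef_rot: [0.046, 0.999, 0.0, 0.0]
ft_force: [-0.4, -0.1, -0.3]
width: 0.034
```

move_arm([
  [0,0,0,0],
  [0,0,0,0],
  [0,0,0,0],
  [0,0,-0.015,0],
  [0,0,-0.045,0],
  [0,0,-0.09,0],
  [0,0,-0.12,0],
  [0,0,-0.12,0],
], claw=0.4)

```text
time: 27.5
ee_pos: [0.4948, -0.1432, 0.1655]
eef_rot: [0.046, 0.999, -0.0, 0.004]
ft_force: [-0.2, 0.2, 0.6]
width: 0.0607
```

Run:
```python
from h import *
plan(369.2,308.7,140,59.1)
p,d,h,P=grab("scene")
cv2.imwrite("pics/a15.png",cv2.resize(p[160:270,230:350,::-1],None,fx=6,fy=6))
```

```text
t 27.5 pose [ 494.8 -143.2  165.5] yaw 84.7 w 0.0607 F [-0.2  0.2  0.6] q7 1.69
shift [0.1667 0.4385 0.0241] roll 0.447 alt -2.694
```

View pics/a15.png

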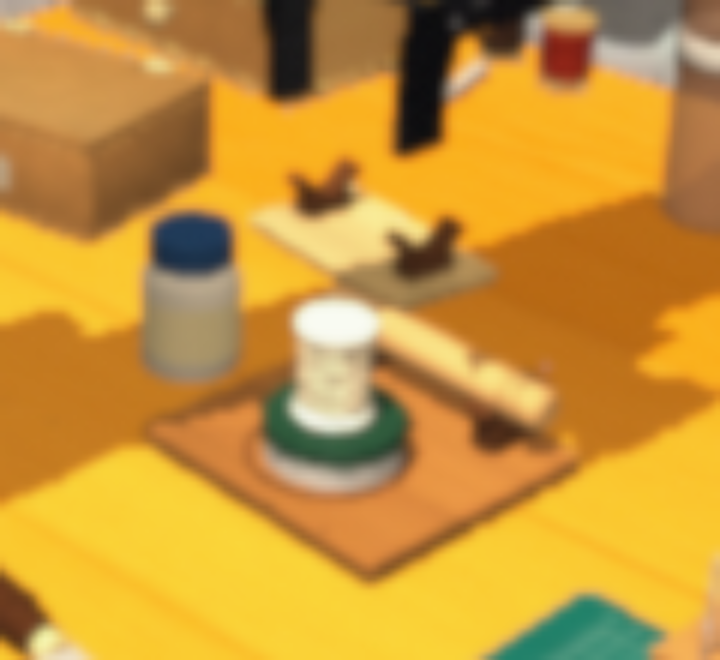

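The spool stands on the middle of the tin and everything else is steady. Block next.

move_arm([
  [0.05,0.13,0,0.447],
  [0.05,0.13,0,0.447],
  [0.05,0.13,0,0.447],
  [0.167,0.438,0.024,0.447],
  [0.167,0.438,0.024,0.447],
  [0.167,0.438,0.024,0.447],
  [0.167,0.438,0.024,0.447],
  [0.167,0.438,0.024,0.447],
  [0.167,0.438,0.024,0.447],
  [0.167,0.438,0.024,0.447],
  [0.167,0.438,0.024,0.447],
  [0.167,0.438,0.024,0.447],
  [0.167,0.438,0.024,0.447],
  [0.167,0.438,0.024,0.447],
  [0.167,0.438,0.024,0.447],
], claw=0.9, newtons=15)

```text
time: 29.05
ee_pos: [0.3667, 0.3079, 0.137]
eef_rot: [0.267, 0.964, -0.0, 0.0]
ft_force: [0.3, 0.1, 0.0]
width: 0.0826
```

Run:
```python
from h import *
plan(369.2,308.7,9,59.1)
p,d,h,P=grab("scene")
cv2.imwrite("pics/a16.png",cv2.resize(p[140:270,110:250,::-1],None,fx=5,fy=5))
```

```text
t 29.05 pose [366.7 307.9 137. ] yaw 59.0 w 0.0826 F [0.3 0.1 0. ] q7 0.21
shift [-0.0017  0.002   0.128 ] roll -0.001 alt 3.14
```

View pics/a16.png

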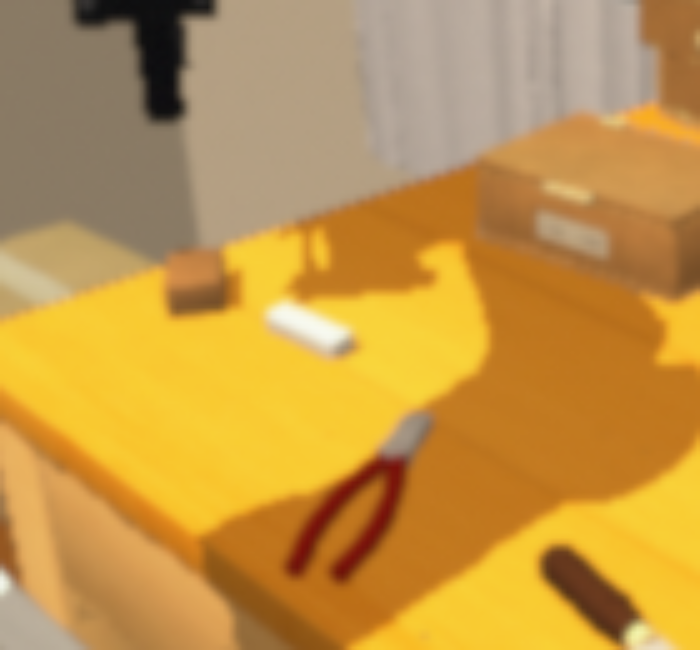

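The block lies untouched at crop (195,280). Going down.

move_arm([
  [-0.001,0.002,0.03,0],
  [-0.001,0.002,0.065,0],
  [-0.001,0.002,0.095,0],
  [-0.001,0.002,0.112,0],
  [-0.001,0.002,0.122,0],
  [-0.001,0.002,0.129,0],
  [-0.001,0.002,0.129,0],
  [-0.001,0.002,0.129,0],
])

```text
time: 29.9
ee_pos: [0.3686, 0.3104, 0.0088]
eef_rot: [0.266, 0.964, 0.001, 0.0]
ft_force: [-0.2, 0.2, -0.0]
width: 0.0828
```

move_arm([
  [0,0,0,0],
  [0,0,0,0],
  [0,0,0,0],
  [0,0,0,0],
  [0,0,0,0],
], claw=-1, newtons=20)

```text
time: 30.4
ee_pos: [0.3682, 0.3101, 0.0082]
eef_rot: [0.266, 0.964, 0.0, 0.0]
ft_force: [-0.3, -0.9, 0.8]
width: 0.0549
```

move_arm([
  [0,0,-0.005,0],
  [0,0,-0.02,0],
  [0,0,-0.05,0],
  [0,0,-0.085,0],
  [0,0,-0.12,0],
  [0,0,-0.13,0],
  [0,0,-0.13,0],
  [0,0,-0.13,0],
], newtons=25)

```text
time: 31.2
ee_pos: [0.3677, 0.3096, 0.1371]
eef_rot: [0.266, 0.964, -0.0, -0.0]
ft_force: [-0.6, -0.2, -0.4]
width: 0.0548
```

Run:
```python
from h import *
plan(501.2,-268.1,140,-5.25)
p,d,h,P=grab("scene")
cv2.imwrite("pics/a17.png",cv2.resize(p[100:230,100:240,::-1],None,fx=5,fy=5))
```

```text
t 31.2 pose [367.7 309.6 137.1] yaw 59.1 w 0.0548 F [-0.6 -0.2 -0.4] q7 0.21
shift [-0.411  -0.4274 -0.0026] roll 1.124 alt -2.018
```

View pics/a17.png

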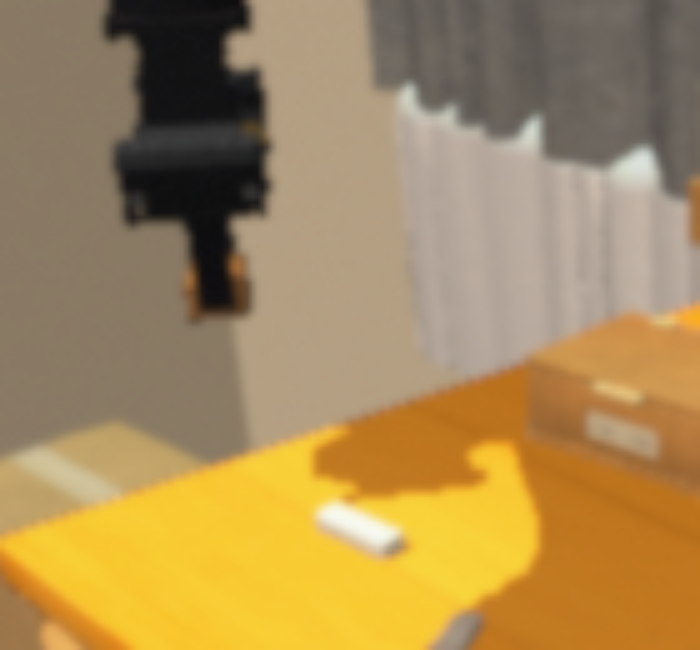

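The block is held (54.8 mm opening). I carry it over to the right side at a safe height.

move_arm([
  [-0.025,-0.026,0,0.06],
  [-0.055,-0.057,0,0.15],
  [-0.085,-0.088,0,0.23],
  [-0.115,-0.12,0,0.32],
  [-0.145,-0.151,0,0.4],
  [-0.175,-0.182,0,0.48],
  [-0.205,-0.213,0,0.56],
  [-0.235,-0.244,0,0.65],
  [-0.265,-0.276,0,0.73],
  [-0.295,-0.307,0,0.81],
  [-0.325,-0.338,0,0.9],
  [-0.355,-0.369,0,0.98],
  [-0.38,-0.395,0,1.06],
  [-0.4,-0.416,0,1.124],
  [-0.411,-0.427,0,1.124],
  [-0.411,-0.427,0,1.124],
  [-0.411,-0.427,0,1.124],
  [-0.411,-0.427,0,1.124],
])

```text
time: 33.05
ee_pos: [0.5019, -0.2654, 0.1377]
eef_rot: [0.738, 0.675, 0.0, -0.001]
ft_force: [0.2, 0.7, 0.1]
width: 0.0551
```

Run:
```python
from h import *
plan(501.2,-268.1,10,-5.25)
p,d,h,P=grab("scene")
cv2.imwrite("pics/a18.png",cv2.resize(p[150:300,230:400,::-1],None,fx=4.5,fy=4))
```

```text
t 33.05 pose [ 501.9 -265.4  137.7] yaw -5.1 w 0.0551 F [0.2 0.7 0.1] q7 0.38
shift [-0.0028 -0.0004  0.1277] roll 0.003 alt -3.139
```

View pics/a18.png

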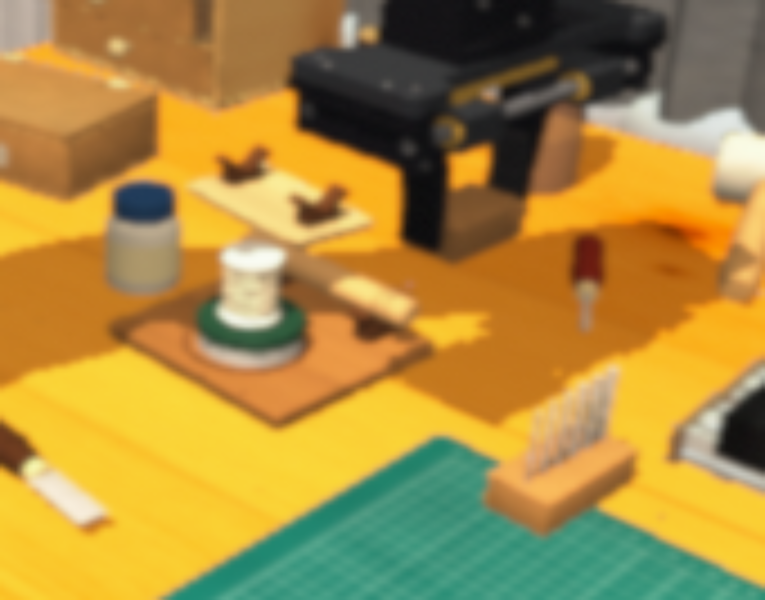

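move_arm([
  [-0.002,0,0.03,0.003],
  [-0.002,0,0.065,0.003],
  [-0.002,0,0.095,0.003],
  [-0.002,0,0.112,0.003],
  [-0.002,0,0.12,0.003],
  [-0.002,0,0.124,0.003],
  [-0.002,0,0.126,0.003],
  [-0.002,0,0.127,0.003],
  [-0.002,0,0.127,0.003],
  [-0.002,0,0.127,0.003],
])

```text
time: 34.1
ee_pos: [0.502, -0.2695, 0.0116]
eef_rot: [0.74, 0.673, 0.0, 0.0]
ft_force: [1.0, -0.3, 0.5]
width: 0.0546
```

Run:
```python
from h import *
plan(501.2,-268.1,10,-5.25)
p,d,h,P=grab("scene")
cv2.imwrite("pics/a19.png",cv2.resize(p[150:300,230:400,::-1],None,fx=4.5,fy=4))
```

```text
t 34.1 pose [ 502.  -269.5   11.6] yaw -5.4 w 0.0546 F [ 1.  -0.3  0.5] q7 0.42
shift [ 0.0013 -0.0009  0.0016] roll -0.003 alt 3.138
```

View pics/a19.png

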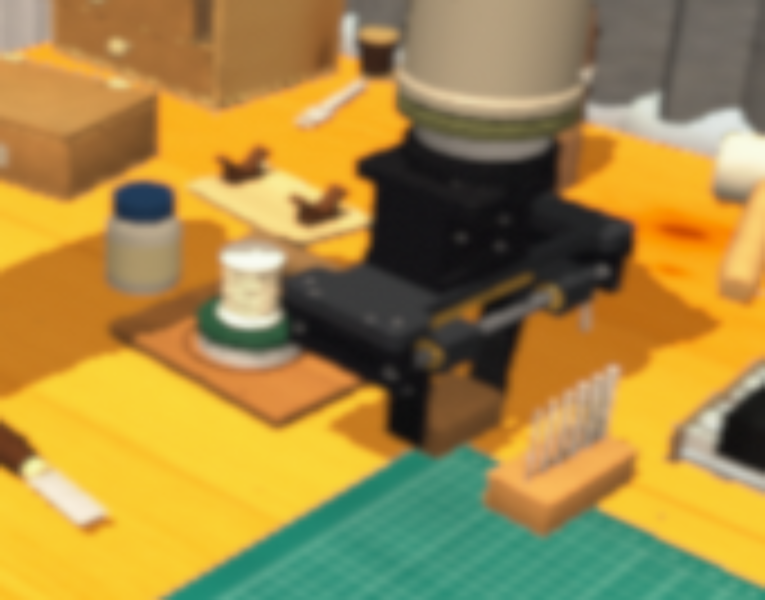

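The block hovers just over the desk at the edge of the mat, between board and stand. I lower 1.5 mm and release.

move_arm([
  [0.001,-0.001,0.001,0],
  [0.001,-0.001,0.002,0],
  [0.001,-0.001,0.002,0],
])

```text
time: 34.45
ee_pos: [0.5009, -0.2683, 0.0102]
eef_rot: [0.74, 0.673, 0.0, 0.0]
ft_force: [-4.2, 1.7, 13.8]
width: 0.0543
```

move_arm([
  [0,0,0,0],
  [0,0,0,0],
  [0,0,0,0],
  [0,0,0,0],
  [0,0,-0.02,0],
  [0,0,-0.06,0],
  [0,0,-0.11,0],
  [0,0,-0.16,0],
  [0,0,-0.18,0],
  [0,0,-0.18,0],
], claw=0.75)

```text
time: 35.45
ee_pos: [0.5024, -0.2691, 0.1928]
eef_rot: [0.74, 0.673, 0.002, 0.003]
ft_force: [-0.3, 0.4, -0.7]
width: 0.0762
```

Run:
```python
from h import *
plan(420,300,200,40)
```

```text
t 35.45 pose [ 502.4 -269.1  192.8] yaw -5.5 w 0.0762 F [-0.3  0.4 -0.7] q7 0.37
shift [ 0.5587 -0.136  -0.0088] roll -0.793 alt 2.348
```

Everything is set out, so I swing the arm away to get a clear top view.

move_arm([
  [0.559,-0.136,-0.01,-0.8],
  [0.559,-0.136,-0.01,-0.8],
  [0.559,-0.136,-0.01,-0.8],
  [0.559,-0.136,-0.01,-0.8],
  [0.559,-0.136,-0.01,-0.8],
  [0.559,-0.136,-0.01,-0.8],
  [0.559,-0.136,-0.01,-0.8],
  [0.559,-0.136,-0.01,-0.8],
  [0.559,-0.136,-0.01,-0.8],
  [0.559,-0.136,-0.01,-0.8],
  [0.559,-0.136,-0.01,-0.8],
  [0.559,-0.136,-0.01,-0.8],
  [0.559,-0.136,-0.01,-0.8],
  [0.559,-0.136,-0.01,-0.8],
  [0.559,-0.136,-0.01,-0.8],
  [0.559,-0.136,-0.01,-0.8],
])

```text
time: 37.05
ee_pos: [0.4188, 0.2998, 0.1988]
eef_rot: [0.42, 0.907, -0.0, 0.0]
ft_force: [-0.5, -0.8, -0.1]
width: 0.0761
```

Run:
```python
from h import *
p,d,h,P=grab("top"); z=P[...,2];H,S,Vv=h[...,0],h[...,1],h[...,2]
np.savez("pics/f.npz",p=p,d=d)
cv2.imwrite("pics/f1.png",cv2.resize(p[130:230,230:400,::-1],None,fx=4.5,fy=4.5,interpolation=cv2.INTER_NEAREST))
q,_,_,_=grab("scene");cv2.imwrite("pics/f2.png",cv2.resize(q[150:300,230:400,::-1],None,fx=4.5,fy=4))
circ("tin",reg(280,175,320,215)&(H>60)&(H<85)&(z<.03),.033)
circ("spool",reg(280,175,320,215)&(z>.07)&(z<.085),.077)
circ("pot",reg(230,165,275,215)&(H>98)&(H<115)&(S>100),.07)
rect("block",reg(332,170,362,215)&(z>.015),.022)
rect("dowel",reg(265,150,335,185)&(z>.038)&(z<.052)&(V<182),.046)
b=np.array([512.7,-142.9]);a=np.radians(-5.25)
print("blockz",np.round(P[180:212:4,338:360:3,2]*1000))
```

```text
tin centroid [ 511.2 -124.5] mec [ 511.8 -123.2] 3.1
spool centroid [ 493.  -143.1] mec [ 492.9 -143.2] 17.5
pot centroid [523.4 -30. ] mec [523.5 -29.8] 19.0
block cen [ 501.7 -266.5] rect [ 502.1 -266.4] [35.5 54.7] 84.0 pca long axis deg 174.5
dowel cen [ 557.2 -147. ] rect [ 559.6 -145.8] [126.  29.] 87.7 pca long axis deg 85.2
blockz [[ 4.  1.  2. -1.  7.  2. -3.  1.]
 [-1. 23. 26. 23. 27.  3.  0. -0.]
 [ 2. 23. 22. 31. 22. -1. -0. -0.]
 [ 7. 27. 21. 20. 26.  1. -6. -0.]
 [14. 27. 27. 26. 26.  4.  0. -1.]
 [19. 24. 28. 24. 32.  3.  3. -0.]
 [ 2.  8. 12. 28. 27.  1.  0.  7.]
 [ 4.  1.  3.  0.  7.  2.  1.  1.]]
```

View pics/f1.png

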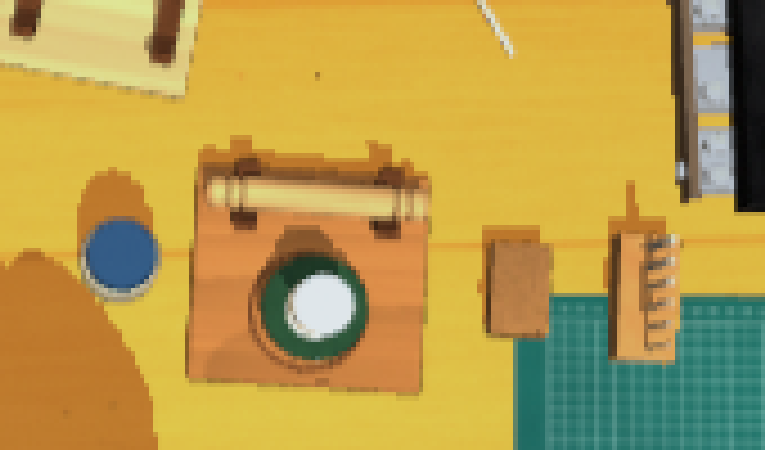

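View pics/f2.png

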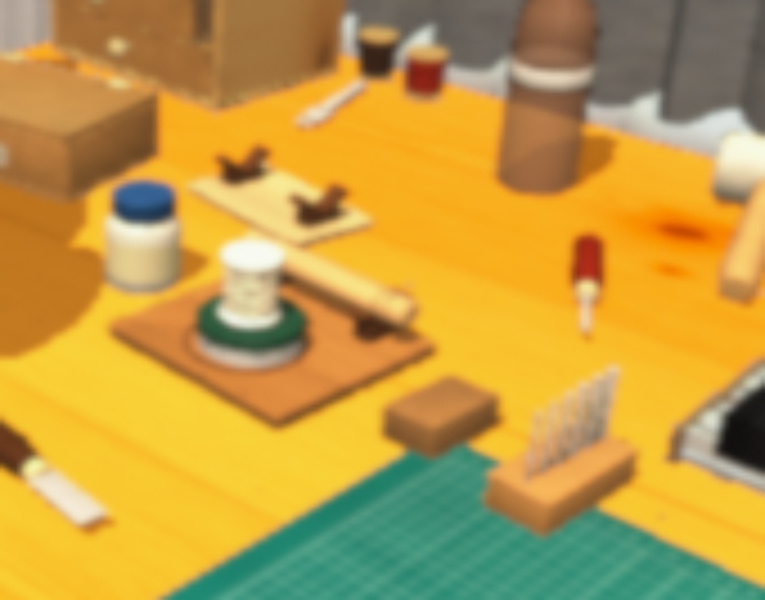

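The spool, pot, block and dowel all measure within 2 mm of their targets. The tin mask was split by the spool, so I re-measure the tin.

Run:
```python
from h import *
f=np.load("pics/f.npz");p,d=f["p"],f["d"];h=cv2.cvtColor(p,cv2.COLOR_RGB2HSV).astype(int)
m=reg(280,180,318,214)&(h[...,0]>45)&(h[...,0]<95)&(h[...,1]>70)
m=cv2.morphologyEx(m.astype(np.uint8),cv2.MORPH_CLOSE,np.ones((3,3)))
circ("tin",m,.033)
s=read_state();print(s["time"],s["width"],np.abs(s["joint_vel"]).max().round(4))
R=np.array([[np.cos(-.0916),-np.sin(-.0916)],[np.sin(-.0916),np.cos(-.0916)]])
for n,w in dict(spool=(493,-143.1),pot=(523.5,-30),block=(502,-266.4),dowel=(557.2,-147)).items():print(n,(R.T@(np.array(w)-[512.7,-142.9])).round(1))
```

```text
tin centroid [ 492.7 -140.4] mec [ 493.1 -143.1] 30.3
37.15 0.076380380217745 0.0052
spool [-19.6  -2. ]
pot [  0.4 113.4]
block [   0.6 -124. ]
dowel [44.7 -0. ]
```

Run:
```python
from bench import r
print(r.close_job())
```

```text
the job is handed in; nothing more can be done
None
```

The station is laid out and the job is handed in at about 37 s of the 136 s allowed. The hand-in gives no verdict, so the figures below are my own last camera checks, good to about 2 mm.

All five pieces were picked up and set down once each. Nothing was dropped or tipped, and the highest force I read was about 15 N.

| Piece | Measured in the board frame (x, y) | Target |
|---|---|---|
| Dowel, in both rests | (44.7, 0) mm, parallel to the board's y axis within about 1° | (45, 0) mm |
| Wax tin, flat in the ring | about 2 mm from the ring's centre | (-20, 0) mm |
| Spool, upright on the tin | (-19.6, -2) mm, under 1 mm from the tin's centre | tin's centre |
| Glue pot, upright | (0.4, 113.4) mm, about 20 mm clear of the board | (0, 113.5) mm |
| Sanding block, flat across the mat's edge | (0.6, -124) mm, parallel to the board's right edge within about 1° | (0, -125.7) mm |

The first mask for the tin failed in the last check because the spool split it. A re-measure gave the tin's centre from its outer circle; the mask centroid was about 3 mm off to the left because the spool hides part of the lid. No other check failed or disagreed.

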